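# Wedge the rocking housing until it stands firm

### The job

The aluminium housing rocks because the foot below its yellow-dotted corner is too short. With the fingertips, press down on that corner to feel it rock, push the orange wedge along the table under the short foot until it is snug without jacking the housing up, then press the corner again, firmly but not hard (5 to 20 N), to prove that it no longer rocks (push the wedge a little further if it still does). Lift nothing, do not shove the housing, leave all other things alone, and finish clear with the wedge left in place.

Things in the scene. Friction and masses are not known exactly. Their poses are not given: they have to be found in the camera images.
- housing: Loose aluminium gearbox housing, 2 kg, body 160 (own x) x 130 (own y) mm, underside 30 mm and flat top 75 mm above the table; a boss 44 mm across rises to 110 mm at x=-40, y=-30 mm. Ball-ended black feet 18 mm across at x=+-65, y=+-50 mm; the one at +65, +50 is short. Origin: centre of the footprint at table height when level; z up. The wedge lies on its own +y side.
- marked_corner (a point): Centre of the yellow dot, 18 mm across, on the flat top above the short foot (housing x=63, y=48, z=75 mm): press here. 1 to 2.5 N of slow push down (a quick knock meets more) rocks the housing until the short foot meets the table, the dot sinking by about the gap; let go, it rocks back.
- under_short_foot (a point): Housing point below the short foot (x=65, y=50, z=0 mm), at table height while level. The foot's lowest point hangs above it by a gap of 4 to 8.5 mm, different in each run, constant in a run.
- wedge: Loose orange wedge, 0.15 kg, 110 (own x) x 60 (own y) mm. Own +x points to its thin end, at first about along the housing's -y, 25 to 55 mm short of the short foot. Top slopes from 2 mm thick at x=+55 by 0.15 mm per mm to 17 mm at x=-45; then an upright push block to x=-55, 60 wide, 32 high. Origin: centre of the underside. It stays where left, also under load.
- wedge_tip (a point): Middle of the wedge's thin edge, at the underside (wedge x = 55 mm).
- push_face (a point): Middle of the outer upright face of the push block, 16 mm above the table (wedge x = -55 mm); push here along the wedge's own +x.
- ring_gauge: Brass ring 48 mm across, 22 mm high, loose, beside the wedge's path; leave alone. Origin: centre of its underside.
- steel_disc: Steel cylinder 40 mm across, 28 mm high, loose, beside the wedge's path on the other side; leave alone. Origin: centre of its underside.
- oil_bottle: Orange bottle with red cap, 52 mm across, 130 mm high; leave alone. Origin: centre of its underside.
- screwdriver: Loose screwdriver lying on the left; leave alone. Origin below its middle.
- gauge_block: Dark steel block 75 x 50 x 25 mm; leave alone. Origin: centre of its underside.
- brush: Hand brush lying on the right; leave alone. Origin below its middle.
- spindle_nose: Turned steel part, 60 mm across and 55 mm high; leave alone. Origin: centre of its underside.

How it is judged:
By the outcome, as a careful person would: the job done as asked, in the order asked, and still so for the second after the job is handed in, with the robot touching nothing.
It also fails if it takes over 58 s, if anything falls off the work surface, if the arm or the gripper's body presses on something with over 40 N, if the wrist force passes 120 N, or if a joint passes its speed limit or range.

### The arm

A 6-joint arm with a two-finger parallel gripper is mounted at the origin on the work surface. World frame = base frame: x ahead of the robot, y to its left, z up, the work surface at z = 0. Lengths are in m, angles in rad, forces in N, time in s.
With the tool pointing down it reaches from about 0.25 to 0.725 m from the base axis. Payload 4 kg.
Tool frame: the origin (TCP) lies at the very end of the fingers, on their centre line; the grasp point (between the pads) lies 19 mm behind it; z points along the fingers, y is the direction in which the jaws open and shut (so a half turn about z gives the same grasp; the last joint's range is limited). The gripper opens to 85 mm and grips with 20 to 120 N. Pads are 22 mm wide; open, the fingers measure 114 mm over their backs; the gripper's body (76 mm by 85 mm) begins 54 mm behind the grasp point. The pads swing forward as they close: fully open they stand 13 mm farther back than shut.
Start: joints at [1.324, 0.241, 0.005, 1.335, 0, 1.571], TCP at [0.122, 0.485, 0.231] pointing down, gripper open.
Joint ranges: [-2.72, 2.72], [-1.05, 1.87], [-1.09, 1.28], [-1.99, 2.15], [-1.42, 1.44], [-3.14, 3.14]. Speed limits (rad/s): [2.79, 2.79, 3.14, 3.14, 3.14, 3.14].

### API

Orientations are given as a unit quaternion [x, y, z, w].
In Python, from workcell import bot gives the robot as it stands.
- The arm moves only by the shell command python3 -m crank 'ROWS'. ROWS is JSON, a list that holds one entry, the list of rows, each a list of 5 numbers: the shift along the tool's x, y, z in mm, then the turn about the tool's z in degrees, then the closure in counts, from 0 (fully open) to 255 (shut). In form: [[[tx, ty, tz, turn, grip], ...]]. A call has 1 to 12 rows; each row shifts and turns the pose as measured when the row begins, along the tool's axes as they then stand; what a row does not reach is not made up. A row lasts 1/8 s, in which the tool goes at most 62.5 mm and 10.7 degrees, less where a joint would pass 70% of its speed; a pose out of reach is approached as far as the arm can. A call is refused whole if a number of a shift passes 62.5 or a number of a turn 10.7, either way. A call with a gripper value outside its range is refused whole. The fingers move at their own pace and stop on an object; the grip force is fixed at half the most. Time passes only in rows, so rows that do not move let the fingers close. It gives the time, the measured TCP pose, the force and the opening at its end, in the units of the state.
- bot.get_obs(): the state, without advancing time (a new reading comes with each control period).
- bot.camera(name): name is "scene" or "top" or "wrist"; returns a dict with "img" (384x512x3 uint8, blue, green, red), "depth" (384x512 float32, m along the optical axis (not along the pixel's ray), 0 where there is no reading), "fx", "fy", "cx", "cy" (pixels), "D" ([k1, k2, p1, p2, k3] as OpenCV has them; the pictures are not rectified), "R" (3x3) and "t" (3): a world point X has camera coordinates R X + t; the wrist camera has in their place "T_tool_cam" (4x4, takes a point from camera to tool coordinates, whose origin is the TCP and whose axes are the flange's). Camera axes: x right, y down, z forward; pixel columns grow to the right and rows downward; lengths in m; the calibration is good to about 2 mm. A picture is of the moment at which its call begins: read the wrist's pose just before it.
- bot.job_done(): hands the job in, once; it reports no verdict.
The state is a dict: "clock": time; "joint_pos": joint angles; "joint_vel": joint speeds; "tau": joint torques, N m; "eef_pos": TCP position; "tool_rot": TCP orientation; "ft_force": force on the tool from outside, world axes, zero at the start; "ft_torque": the same for the moment, N m; "grip_width": finger opening in m.
Only numpy, scipy, OpenCV 4.12 (cv2) and the standard library are available. Lean on these libraries where they do the work, as an engineer would, in place of code of your own. Each camera call takes 0.05 s, during which the arm holds its last target.

## Working session

There is one attempt and no reset: what is moved stays moved. The work goes in short steps, Python scripts to look and compute and a shell command to move; the robot and the scene stay as the last step left them, time stands still between calls to the robot, and variables do not carry over. Pictures are saved under pics/ and viewed, and the job is handed in when it is done.

```bash
ls; mkdir -p pics
python3 - <<'E'
from workcell import bot
import cv2,numpy as np,pickle
o=bot.get_obs()
for k in o: print(k,np.round(o[k],4))
d={}
for n in ("scene","top","wrist"):
    c=bot.camera(n); d[n]=c; cv2.imwrite(f"pics/a_{n}.png",c["img"])
    print(n,{k:np.round(v,4).tolist() for k,v in c.items() if k not in("img","depth")})
pickle.dump((o,d),open("a.pkl","wb"))
E
```

```text
pics
clock 0.0
joint_pos [1.324  0.2414 0.0037 1.3352 0.     1.5708]
joint_vel [-0.0008 -0.0008 -0.0005 -0.0007  0.0006  0.0006]
tau [ 9.00000e-04 -3.72320e+01  2.52405e+01  1.68000e-02  0.00000e+00
 -0.00000e+00]
eef_pos [0.122  0.4842 0.2304]
tool_rot [ 1.231e-01  9.924e-01 -1.000e-03 -2.000e-04]
ft_force [ 0.1002  0.0892 -0.2818]
ft_torque [ 0.0421 -0.007  -0.015 ]
grip_width 0.0855
scene {'fx': 422.6908, 'fy': 422.6908, 'cx': 257.5945, 'cy': 191.1298, 'D': [-0.0857, 0.0, 0.0, 0.0, 0.0], 'R': [[0.207, 0.9783, 0.005], [0.7241, -0.1497, -0.6732], [-0.6578, 0.143, -0.7395]], 't': [-0.1072, -0.3153, 1.5009]}
top {'fx': 434.4032, 'fy': 434.4032, 'cx': 255.8826, 'cy': 189.8133, 'D': [-0.151, 0.0, 0.0, 0.0, 0.0], 'R': [[0.026, -0.9996, -0.006], [-0.9909, -0.025, -0.1324], [0.1322, 0.0094, -0.9912]], 't': [-0.0127, 0.5385, 1.231]}
wrist {'fx': 305.5361, 'fy': 305.5361, 'cx': 257.0488, 'cy': 192.1862, 'D': [-0.0837, 0.0, 0.0, 0.0, 0.0], 'T_tool_cam': [[0.0011, -0.9516, -0.3074, 0.0792], [1.0, 0.0011, 0.0001, -0.0002], [0.0002, -0.3074, 0.9516, -0.1423], [0.0, 0.0, 0.0, 1.0]]}
```

View pics/a_scene.png

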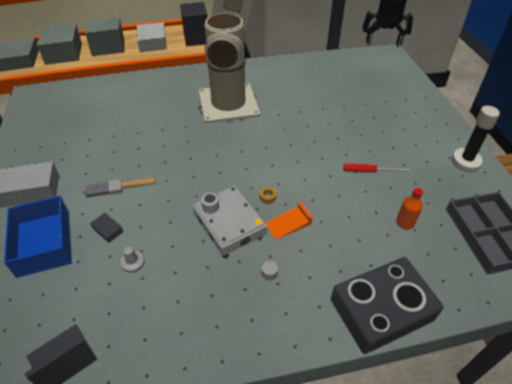

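View pics/a_top.png

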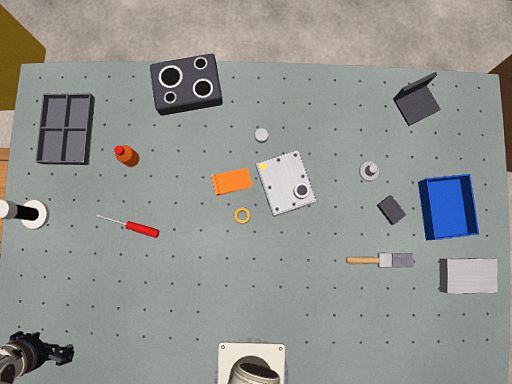

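View pics/a_wrist.png

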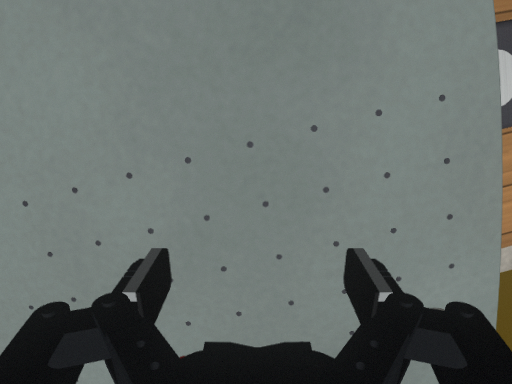

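The top view shows the yellow dot at (263,166), the wedge at about (232,181), the ring at (242,215), the disc at (261,134) and the bottle at (126,155). The scene view agrees. Next I'll measure their positions.

```bash
cat > h.py <<'E'
import numpy as np,cv2
from scipy.spatial.transform import Rotation as Ro
def pose(c,o=None):
    if "R" in c: R=np.array(c["R"]);return R.T,-R.T@np.array(c["t"])
    T=np.array(c["T_tool_cam"]);Rt=Ro.from_quat(o["tool_rot"]).as_matrix()
    return Rt@T[:3,:3],Rt@T[:3,3]+np.array(o["eef_pos"])
def cast(c,px,z,o=None):
    K=np.array([[c["fx"],0,c["cx"]],[0,c["fy"],c["cy"]],[0,0,1]])
    u=cv2.undistortPoints(np.array(px,float).reshape(-1,1,2),K,np.array(c["D"])).reshape(-1,2)
    A,C=pose(c,o); d=np.c_[u,np.ones(len(u))]@A.T
    s=(z-C[2])/d[:,2]; return C+d*s[:,None]
def mask(img,lo,hi):
    return cv2.inRange(cv2.cvtColor(img,cv2.COLOR_BGR2HSV),lo,hi)
def blobs(m,amin=15):
    cs,_=cv2.findContours(m,cv2.RETR_EXTERNAL,cv2.CHAIN_APPROX_NONE)
    return sorted([c for c in cs if cv2.contourArea(c)>amin],key=cv2.contourArea,reverse=True)
E
python3 - <<'E'
from h import *
import pickle
o,d=pickle.load(open("a.pkl","rb"))
for n in("top","scene"):
    c=d[n]
    for nm,lo,hi,z in(("orange",(5,180,120),(18,255,255),0.005),("yellow",(22,120,120),(34,255,255),0.075)):
        for b in blobs(mask(c["img"],lo,hi),8)[:3]:
            m=cv2.moments(b);p=(m['m10']/m['m00'],m['m01']/m['m00'])
            r=cv2.boxPoints(cv2.minAreaRect(b))
            print(n,nm,cv2.contourArea(b),np.round(p,1),np.round(cast(c,[p],z)[0],4),"\n",np.round(r,1).tolist(),np.round(cast(c,r,z),3).tolist())
    im=c["img"]
    x0,y0,w,h=(200,120,140,110) if n=="top" else (180,170,160,120)
    cv2.imwrite(f"pics/b_{n}.png",cv2.resize(im[y0:y0+h,x0:x0+w],(w*5,h*5),interpolation=cv2.INTER_CUBIC))
E
```

```text
top orange 660.5 [231.3 181. ] [0.5675 0.0758 0.005 ] 
 [[211.3000030517578, 175.1999969482422], [246.60000610351562, 166.39999389648438], [251.5, 186.10000610351562], [216.1999969482422, 194.89999389648438]] [[0.584, 0.137, 0.005], [0.613, 0.031, 0.005], [0.554, 0.015, 0.005], [0.524, 0.119, 0.005]]
top orange 156.0 [125.5 154.1] [0.6435 0.4051 0.005 ] 
 [[113.0, 154.0], [125.0, 142.0], [137.0, 154.0], [125.0, 166.0]] [[0.643, 0.445, 0.005], [0.682, 0.409, 0.005], [0.644, 0.369, 0.005], [0.606, 0.404, 0.005]]
top yellow 19.0 [262.5 166.1] [ 0.602  -0.0164  0.075 ] 
 [[259.0, 166.0], [262.5, 162.5], [266.0, 166.0], [262.5, 169.5]] [[0.602, -0.006, 0.075], [0.612, -0.016, 0.075], [0.603, -0.026, 0.075], [0.592, -0.017, 0.075]]
scene orange 760.5 [289.3 221.4] [0.568  0.0764 0.005 ] 
 [[265.70001220703125, 223.1999969482422], [302.0, 201.1999969482422], [313.29998779296875, 219.8000030517578], [277.0, 241.8000030517578]] [[0.561, 0.013, 0.005], [0.506, 0.13, 0.005], [0.576, 0.141, 0.005], [0.626, 0.028, 0.005]]
scene orange 659.5 [103.5  65.8] [-0.3465 -0.4485  0.005 ] 
 [[-0.6000000238418579, 76.30000305175781], [203.8000030517578, 51.0], [204.39999389648438, 55.79999923706055], [0.0, 81.0999984741211]] [[-0.373, -0.866, 0.005], [-0.372, -0.04, 0.005], [-0.332, -0.043, 0.005], [-0.335, -0.856, 0.005]]
scene orange 204.5 [412.7 204.4] [0.5813 0.4332 0.005 ] 
 [[403.0, 197.0], [421.0, 197.0], [421.0, 212.0], [403.0, 212.0]] [[0.55, 0.418, 0.005], [0.56, 0.47, 0.005], [0.612, 0.444, 0.005], [0.601, 0.394, 0.005]]
scene yellow 22.5 [257.9 221.5] [ 0.6052 -0.018   0.075 ] 
 [[254.0, 222.0], [258.0, 218.0], [261.5, 221.5], [257.5, 225.5]] [[0.605, -0.028, 0.075], [0.594, -0.016, 0.075], [0.607, -0.009, 0.075], [0.617, -0.022, 0.075]]
```

View pics/b_top.png

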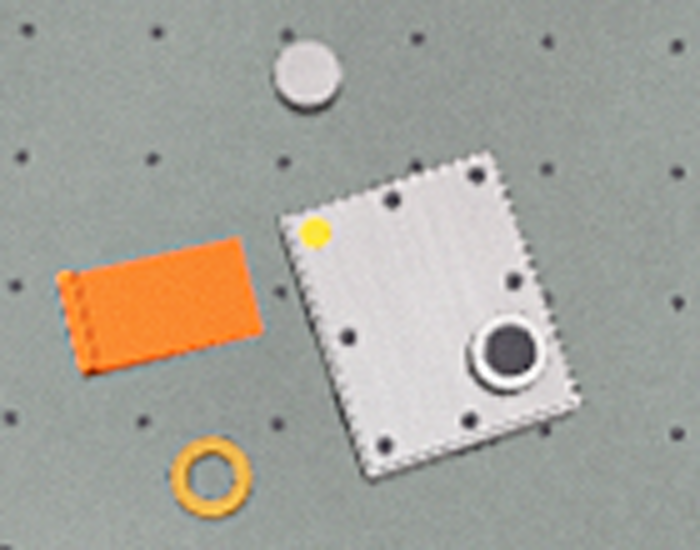

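View pics/b_scene.png

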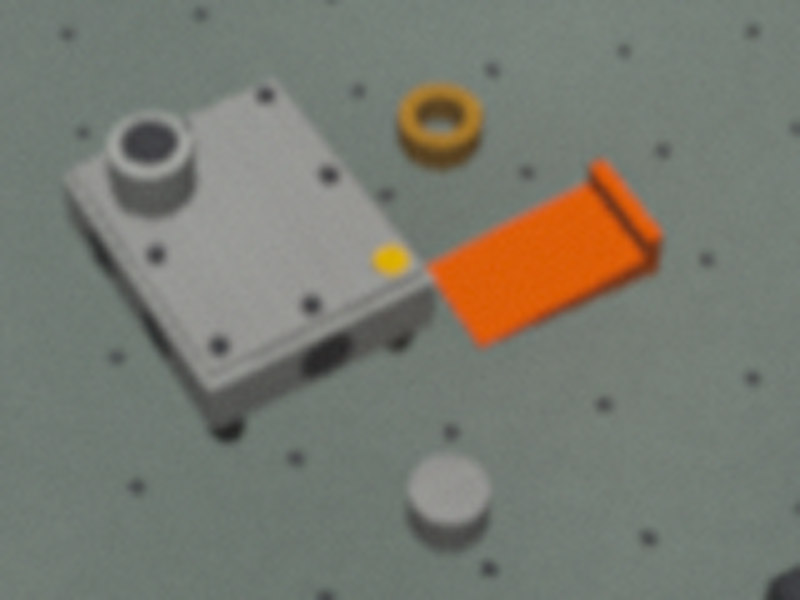

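The crops show the wedge's thin edge from (240,238) to (263,333) and the dot at (315,233) in the top crop. The wedge heads about 5° off the housing's -y. I'll plan the move to a wrist view above both.

```bash
cat >> h.py <<'E'
def toolax(o): return Ro.from_quat(o["tool_rot"]).as_matrix()
def plan(o,target,ang=None,n=1):
    """target world xyz; ang desired tool-x heading deg; prints n rows"""
    R=toolax(o); a=np.degrees(np.arctan2(R[1,0],R[0,0]))
    t=0 if ang is None else (a-ang+180)%360-180   # + turn about tool z (down) lowers heading
    d=(np.array(target)-np.array(o["eef_pos"]))*1000/n
    print("heading",round(a,2),"turn",round(t,2),"pos",np.round(o["eef_pos"],4))
    for k in range(n):
        al=np.radians(a-t*(k)/n)
        x=np.array([np.cos(al),np.sin(al)]);y=np.array([np.sin(al),-np.cos(al)])
        print([round(float(d[:2]@x),1),round(float(d[:2]@y),1),round(float(-d[2]),1),round(t/n,2)])
E
python3 - <<'E'
from h import *; import pickle
o,d=pickle.load(open("a.pkl","rb"))
plan(o,[.60,0,.23],103,12)
E
```

```text
heading 165.86 turn 62.86 pos [0.122  0.4842 0.2304]
[-48.5, -29.4, 0.0, np.float64(5.24)]
[-51.0, -24.9, 0.0, np.float64(5.24)]
[-53.0, -20.1, 0.0, np.float64(5.24)]
[-54.6, -15.2, 0.0, np.float64(5.24)]
[-55.8, -10.1, 0.0, np.float64(5.24)]
[-56.5, -5.0, 0.0, np.float64(5.24)]
[-56.7, 0.2, 0.0, np.float64(5.24)]
[-56.4, 5.4, 0.0, np.float64(5.24)]
[-55.7, 10.5, 0.0, np.float64(5.24)]
[-54.5, 15.5, 0.0, np.float64(5.24)]
[-52.9, 20.5, 0.0, np.float64(5.24)]
[-50.8, 25.2, 0.0, np.float64(5.24)]
```

```bash
python3 -m crank '[[[-48,-29,0,5.2,0],[-51,-25,0,5.2,0],[-53,-20,0,5.2,0],[-55,-15,0,5.2,60],[-56,-10,0,5.2,120],[-56,-5,0,5.2,180],[-57,0,0,5.2,255],[-56,5,0,5.2,255],[-56,10,0,5.2,255],[-54,15,0,5.2,255],[-53,20,0,5.2,255],[-51,25,0,5.2,255]]]'
python3 - <<'E'
from h import *; from workcell import bot
o=bot.get_obs(); plan(o,[.60,0,.23],103,3); print(o["joint_pos"],o["clock"])
E
```

```text
clock: 1.65
eef_pos: [0.6047, -0.0168, 0.2279]
tool_rot: [0.63, 0.777, -0.001, -0.0]
ft_force: [0.1, 0.3, 0.8]
grip_width: 0.0006
heading 101.93 turn -1.07 pos [ 0.6047 -0.0168  0.2279]
[5.8, -0.4, -0.7, np.float64(-0.36)]
[5.8, -0.3, -0.7, np.float64(-0.36)]
[5.8, -0.3, -0.7, np.float64(-0.36)]
[-2.73376754e-02  4.56643846e-01  3.06506667e-01  1.42249006e+00
 -9.15988326e-04  1.33520160e+00] 1.65
```

Run:
```python
from h import *; from workcell import bot; import pickle
o=bot.get_obs(); c=bot.camera("wrist"); cv2.imwrite("pics/c_wrist.png",c["img"]); pickle.dump((o,c),open("c.pkl","wb"))
for nm,lo,hi,z in(("orange",(5,180,120),(18,255,255),0.002),("yellow",(22,120,120),(34,255,255),0.075)):
    for b in blobs(mask(c["img"],lo,hi),30)[:2]:
        m=cv2.moments(b);p=(m['m10']/m['m00'],m['m01']/m['m00'])
        r=cv2.approxPolyDP(b,6,True).reshape(-1,2)
        print(nm,cv2.contourArea(b),np.round(p,1),np.round(cast(c,[p],z,o)[0],4),"\n",r.tolist(),np.round(cast(c,r,z,o),4).tolist())
```

```text
orange 4706.0 [242.4  81.9] [0.5683 0.07   0.002 ] 
 [[266, 34], [212, 39], [222, 130], [270, 127]] [[0.5838, 0.1257, 0.002], [0.526, 0.1084, 0.002], [0.5552, 0.0112, 0.002], [0.6105, 0.0265, 0.002]]
orange 511.5 [237.6  29.8] [0.5522 0.1235 0.002 ] 
 [[266, 24], [212, 27], [209, 35], [261, 33]] [[0.5815, 0.1358, 0.002], [0.5238, 0.1208, 0.002], [0.522, 0.1119, 0.002], [0.5781, 0.1256, 0.002]]
yellow 205.0 [255.  178.3] [ 0.6025 -0.0195  0.075 ] 
 [[251, 171], [248, 183], [260, 185], [262, 174]] [[0.5971, -0.0129, 0.075], [0.5966, -0.0257, 0.075], [0.6089, -0.0252, 0.075], [0.6084, -0.0136, 0.075]]
```

View pics/c_wrist.png

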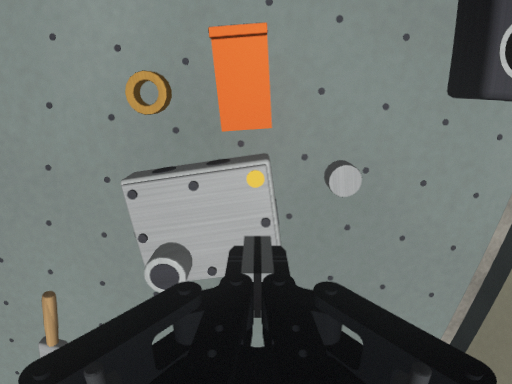

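The wrist view has the dot at (255,178), the thin edge from (222,130) to (270,127), and clear lanes beside the ring and disc. The foot is about 39 mm ahead of the tip and 11 mm off its midline, well within the 60 mm width. I'll descend for the first press.

```bash
python3 -m crank '[[[-0.8,-1.9,45,0,255],[0,0,45,0,255],[0,0,40,0,255],[0,0,5,0,255],[0,0,0,0,255],[0,0,0,0,255]]]'
```

```text
clock: 2.45
eef_pos: [0.6095, -0.0272, 0.0879]
tool_rot: [0.634, 0.773, -0.001, 0.003]
ft_force: [0.8, 0.3, 0.3]
grip_width: 0.0001
```

```bash
python3 -m crank '[[[5,-2,0,0,255],[5,-2,0,0,255],[0,0,0,0,255],[0,0,0,0,255]]]'
python3 - <<'E'
from h import *; from workcell import bot
o=bot.get_obs(); plan(o,[.603,-.018,.078],None,1); print(toolax(o).round(4))
E
```

```text
clock: 2.95
eef_pos: [0.6058, -0.0171, 0.0924]
tool_rot: [0.634, 0.773, 0.001, 0.006]
ft_force: [0.2, 1.1, -0.2]
grip_width: 0.0001
heading 101.31 turn 0 pos [ 0.6058 -0.0171  0.0924]
[-0.3, -3.0, 14.4, 0.0]
[[-0.1961  0.9805  0.01  ]
 [ 0.9806  0.1962 -0.0054]
 [-0.0073  0.0087 -0.9999]]
```

```bash
python3 -m crank '[[[-0.3,-3,5,0,255],[0,0,5,0,255],[0,0,0,0,255],[0,0,0,0,255]]]'
python3 - <<'E'
from h import *; from workcell import bot
o=bot.get_obs(); plan(o,[.603,-.018,.078],None,1); print(toolax(o).round(4))
E
```

```text
clock: 3.45
eef_pos: [0.6025, -0.0184, 0.081]
tool_rot: [0.634, 0.773, 0.001, 0.005]
ft_force: [-0.2, 0.1, 0.5]
grip_width: 0.0003
heading 101.28 turn 0 pos [ 0.6025 -0.0184  0.081 ]
[0.3, 0.6, 3.0, 0.0]
[[-0.1957  0.9806  0.0088]
 [ 0.9806  0.1957 -0.0055]
 [-0.0071  0.0075 -0.9999]]
```

```bash
for i in 1; do :; done; python3 -m crank '[[[0,0,1,0,255],[0,0,1,0,255],[0,0,1,0,255]]]'; python3 -m crank '[[[0,0,1,0,255],[0,0,1,0,255]]]';python3 -m crank '[[[0,0,1,0,255],[0,0,1,0,255]]]'
```

```text
clock: 3.82
eef_pos: [0.6027, -0.0185, 0.078]
tool_rot: [0.634, 0.773, 0.001, 0.005]
ft_force: [0.4, -0.3, -0.3]
grip_width: -0.0003
clock: 4.08
eef_pos: [0.6028, -0.0184, 0.0759]
tool_rot: [0.634, 0.773, 0.001, 0.005]
ft_force: [-0.2, -0.3, 1.0]
grip_width: 0.0003
clock: 4.32
eef_pos: [0.603, -0.0182, 0.074]
tool_rot: [0.634, 0.773, 0.001, 0.005]
ft_force: [-1.4, 0.5, 2.0]
grip_width: -0.0002
```

```bash
for i in 1; do :; done; python3 -m crank '[[[0,0,1,0,255],[0,0,1,0,255]]]'; python3 -m crank '[[[0,0,1,0,255]]]';python3 -m crank '[[[0,0,1,0,255]]]'; python3 -m crank '[[[0,0,1,0,255]]]'
```

```text
clock: 4.58
eef_pos: [0.6034, -0.0172, 0.0729]
tool_rot: [0.634, 0.773, 0.002, 0.005]
ft_force: [-0.4, 2.3, 3.6]
grip_width: 0.0
clock: 4.7
eef_pos: [0.6036, -0.0166, 0.0722]
tool_rot: [0.634, 0.774, 0.003, 0.005]
ft_force: [-0.9, 3.5, 5.3]
grip_width: -0.0
clock: 4.82
eef_pos: [0.6037, -0.016, 0.0715]
tool_rot: [0.634, 0.774, 0.003, 0.005]
ft_force: [-1.7, 4.8, 5.1]
grip_width: 0.0001
clock: 4.95
eef_pos: [0.6041, -0.0158, 0.0707]
tool_rot: [0.633, 0.774, 0.004, 0.005]
ft_force: [-0.2, 2.5, 3.8]
grip_width: -0.0002
```

The dot swings outward as it sinks, because the rocking axis is low. I'll follow it sideways too, so I don't drag on the housing.

```bash
for i in 1; do :; done; python3 -m crank '[[[0.8,0.5,1,0,255]]]'; python3 -m crank '[[[0.8,0.5,1,0,255]]]';python3 -m crank '[[[0.8,0.5,1,0,255]]]'
python3 - <<'E'
from h import *; from workcell import bot
o=bot.get_obs();c=bot.camera("scene");cv2.imwrite("pics/d_scene.png",cv2.resize(c["img"][170:290,180:340],(800,600),interpolation=cv2.INTER_CUBIC))
E
```

```text
clock: 5.08
eef_pos: [0.6045, -0.015, 0.0696]
tool_rot: [0.633, 0.774, 0.004, 0.005]
ft_force: [-1.1, 2.1, 2.4]
grip_width: 0.0001
clock: 5.2
eef_pos: [0.6048, -0.0146, 0.069]
tool_rot: [0.634, 0.774, 0.003, 0.006]
ft_force: [-3.1, 1.6, 11.1]
grip_width: 0.0001
clock: 5.32
eef_pos: [0.6049, -0.0145, 0.0689]
tool_rot: [0.634, 0.774, 0.002, 0.006]
ft_force: [-4.8, 0.2, 11.5]
grip_width: 0.0
```

View pics/d_scene.png

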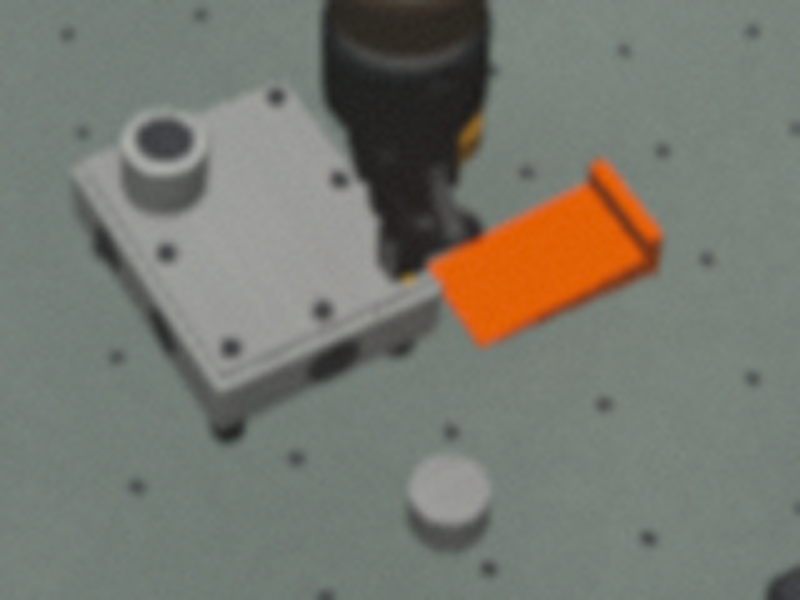

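The housing rocked: the force stays low while the dot sinks, then climbs sharply to 11 N at z = 0.069. I'll release slowly, watching where contact breaks.

```bash
for i in 1; do :; done; python3 -m crank '[[[-0.6,-0.4,-1.5,0,255],[-0.6,-0.4,-1.5,0,255]]]'; python3 -m crank '[[[-0.8,-0.5,-1,0,255]]]';python3 -m crank '[[[-0.8,-0.5,-1,0,255]]]';python3 -m crank '[[[-0.8,-0.5,-1,0,255]]]';python3 -m crank '[[[-0.8,-0.5,-1,0,255]]]';python3 -m crank '[[[0,0,-1,0,255]]]';python3 -m crank '[[[0,0,-2,0,255],[0,0,0,0,255],[0,0,0,0,255]]]'
```

```text
clock: 5.62
eef_pos: [0.604, -0.017, 0.0716]
tool_rot: [0.634, 0.773, 0.001, 0.007]
ft_force: [-0.6, 1.3, 1.9]
grip_width: 0.0002
clock: 5.75
eef_pos: [0.6037, -0.0179, 0.0725]
tool_rot: [0.634, 0.773, 0.002, 0.007]
ft_force: [-0.3, 2.7, 1.8]
grip_width: 0.0001
clock: 5.88
eef_pos: [0.6034, -0.0188, 0.0734]
tool_rot: [0.634, 0.773, 0.002, 0.007]
ft_force: [-0.4, 1.8, 3.3]
grip_width: -0.0
clock: 6.0
eef_pos: [0.6031, -0.0198, 0.0745]
tool_rot: [0.634, 0.773, 0.001, 0.007]
ft_force: [-0.3, -0.3, -0.1]
grip_width: 0.0004
clock: 6.12
eef_pos: [0.6024, -0.0212, 0.075]
tool_rot: [0.634, 0.773, 0.001, 0.007]
ft_force: [1.0, 0.1, 0.5]
grip_width: 0.0001
clock: 6.25
eef_pos: [0.602, -0.0217, 0.0755]
tool_rot: [0.634, 0.773, 0.0, 0.006]
ft_force: [1.0, -0.3, -0.5]
grip_width: -0.0
clock: 6.62
eef_pos: [0.6016, -0.0221, 0.0772]
tool_rot: [0.635, 0.773, -0.0, 0.006]
ft_force: [0.3, -0.2, -1.1]
grip_width: 0.0
```

```bash
python3 -m crank '[[[0,0,-30,0,255],[0,0,-30,0,255],[43,-7,-30,0,180],[43,-8,-30,0,180],[0,0,0,0,180],[0,0,0,0,180]]]'
cat > look.py <<'E'
from h import *; from workcell import bot; import pickle,sys
n=sys.argv[1]
bot.camera("wrist")
o=bot.get_obs(); c=bot.camera("wrist"); cv2.imwrite(f"pics/{n}.png",c["img"]); pickle.dump((o,c),open(n+".pkl","wb"))
R=toolax(o);print(np.round(o["eef_pos"],4),np.degrees(np.arctan2(R[1,0],R[0,0])).round(2),R[2].round(4),o["grip_width"],np.abs(o["joint_vel"]).max())
for nm,lo,hi,z in(("orange",(5,180,120),(18,255,255),0.002),("yellow",(22,120,120),(34,255,255),0.075)):
    for b in blobs(mask(c["img"],lo,hi),30)[:2]:
        m=cv2.moments(b);p=(m['m10']/m['m00'],m['m01']/m['m00'])
        r=cv2.approxPolyDP(b,6,True).reshape(-1,2)
        print(nm,cv2.contourArea(b),np.round(p,1),np.round(cast(c,[p],z,o)[0],4),"\n",r.tolist(),np.round(cast(c,r,z,o),4).tolist())
E
python3 look.py e
```

```text
clock: 7.38
eef_pos: [0.5681, 0.0618, 0.1983]
tool_rot: [0.635, 0.772, -0.001, 0.005]
ft_force: [0.4, -0.0, -0.8]
grip_width: 0.0253
[0.5682 0.0618 0.1984] 101.12 [-0.009   0.0058 -0.9999] 0.025563233956174 0.014811551656332477
orange 4906.0 [257.8 153.9] [0.5674 0.0745 0.002 ] 
 [[282, 106], [225, 112], [238, 203], [286, 200]] [[0.5827, 0.1308, 0.002], [0.5237, 0.1127, 0.002], [0.5559, 0.0125, 0.002], [0.6107, 0.027, 0.002]]
yellow 165.0 [273.9 266.1] [ 0.6019 -0.0195  0.075 ] 
 [[267, 263], [269, 272], [281, 272], [280, 260]] [[0.5943, -0.0173, 0.075], [0.5984, -0.0271, 0.075], [0.6103, -0.0249, 0.075], [0.6063, -0.0115, 0.075]]
```

View pics/e.png

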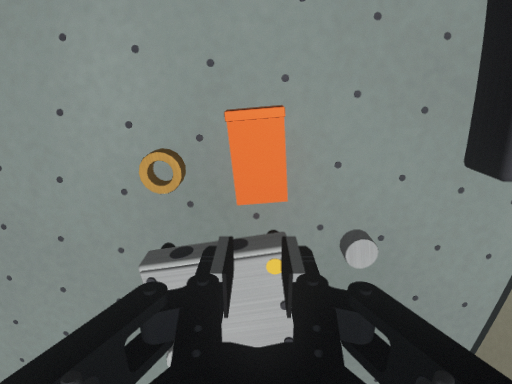

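The view shows the wedge at (225..288, 106..203), the housing unmoved, and the ring (162,171) and disc (359,248) clear of the lane. Next I'll refine the wedge heading.

Run:
```python
from h import *; import pickle
o,c=pickle.load(open("e.pkl","rb"))
m=mask(c["img"],(5,150,60),(18,255,255)); b=blobs(m)[0].reshape(-1,2)
def fit(pts,z):
    w=cast(c,pts,z,o)[:,:2]; mu=w.mean(0);u,s,v=np.linalg.svd(w-mu);return mu,np.degrees(np.arctan2(v[0,1],v[0,0])),w
# thin edge: bottom-most per column
def ext(f,lo,hi): return np.array([[x,f(b[b[:,0]==x][:,1])] for x in range(lo,hi)])
thin=ext(max,243,282); print("thin",fit(thin,.002)[:2])
topo=ext(min,230,281); print("blocktop",fit(topo,.032)[:2], topo[[0,-1]])
side=lambda f:np.array([[f(b[b[:,1]==y][:,0]),y] for y in range(130,196)])
for f in(min,max):
    p=side(f); print("side",np.c_[cast(c,p[[0,-1]],.0,o)[:,:2]].round(4), fit(p,.0)[1])
# width mid heading
```

```text
thin (array([0.58344728, 0.01893256]), np.float64(15.614841246625149))
blocktop (array([0.55439503, 0.12448847]), np.float64(15.75487052845731)) [[230 110]
 [280 106]]
side [[0.53   0.094 ]
 [0.5518 0.0211]] -73.06578012604176
side [[0.5895 0.1057]
 [0.6096 0.0324]] -74.98118000795647
```

Run:
```python
from h import *; from workcell import bot
o=bot.get_obs(); plan(o,[.5447,.1592,.10],105.5,3)
```

```text
heading 101.08 turn -4.42 pos [0.5682 0.0613 0.198 ]
[33.5, -1.4, 32.7, np.float64(-1.47)]
[33.5, -0.5, 32.7, np.float64(-1.47)]
[33.5, 0.3, 32.7, np.float64(-1.47)]
```

```bash
python3 -m crank '[[[33.5,-1.4,20,-1.5,180],[33.5,-0.5,32,-1.5,180],[33.5,0.3,32,-1.5,180],[0,0,0,0,180],[0,0,0,0,180]]]'
python3 - <<'E'
from h import *; from workcell import bot
o=bot.get_obs(); plan(o,[.5447,.1592,.008],105.5,3)
E
```

```text
clock: 8.1
eef_pos: [0.5457, 0.1544, 0.1063]
tool_rot: [0.608, 0.794, -0.004, 0.004]
ft_force: [0.3, -0.4, 1.5]
grip_width: 0.0252
heading 105.14 turn -0.36 pos [0.5457 0.1544 0.1063]
[1.6, 0.1, 32.8, np.float64(-0.12)]
[1.6, 0.1, 32.8, np.float64(-0.12)]
[1.6, 0.1, 32.8, np.float64(-0.12)]
```

```bash
python3 -m crank '[[[2,0,35,-0.4,180],[2,0,35,0,180],[2,0,18,0,180],[0,0,5,0,180],[0,0,0,0,180],[0,0,0,0,180]]]'
python3 - <<'E'
from h import *; from workcell import bot
o=bot.get_obs(); plan(o,[.5543+.011*-.267,.1245+.011*.964,.008],105.5,1)
E
```

```text
clock: 8.85
eef_pos: [0.5527, 0.1535, 0.0171]
tool_rot: [0.609, 0.793, 0.0, 0.008]
ft_force: [0.5, 0.2, -0.3]
grip_width: 0.0252
heading 104.89 turn -0.61 pos [0.5527 0.1535 0.0171]
[-17.5, -6.0, 9.1, np.float64(-0.61)]
```

```bash
python3 -m crank '[[[0,-3,4,-0.5,180],[0,-3,4,0,180],[0,0,0,0,180],[0,0,0,0,180]]]'
python3 - <<'E'
from h import *; from workcell import bot
o=bot.get_obs(); plan(o,[.5543+.011*-.267,.1245+.011*.964,.008],105.5,1); print(toolax(o)[2])
E
```

```text
clock: 9.35
eef_pos: [0.5477, 0.1521, 0.0105]
tool_rot: [0.606, 0.796, 0.002, 0.009]
ft_force: [-0.5, -0.1, 0.7]
grip_width: 0.0252
heading 105.43 turn -0.07 pos [0.5477 0.1521 0.0105]
[-17.4, -1.0, 2.5, np.float64(-0.07)]
[-0.0129334   0.01427038 -0.99981452]
```

```bash
python3 -m crank '[[[-4,-0.5,0.5,0,180],[-4,-0.5,0.5,0,180],[-4,0,0.5,0,180],[-3,0,0,0,180],[-3,0,0,0,180],[-3,0,0,0,180]]]';python3 -m crank '[[[-3,0,0,0,180],[-3,0,0,0,180],[-3,0,0,0,180],[0,0,0,0,180]]]'; python3 look.py f
```

```text
clock: 10.1
eef_pos: [0.5529, 0.1306, 0.0092]
tool_rot: [0.606, 0.796, 0.002, 0.009]
ft_force: [-0.5, 0.0, 0.1]
grip_width: 0.0252
clock: 10.6
eef_pos: [0.5554, 0.1211, 0.0092]
tool_rot: [0.606, 0.796, 0.002, 0.009]
ft_force: [-0.5, -0.3, -0.2]
grip_width: 0.0254
[0.5554 0.1212 0.0092] 105.44 [-0.0122  0.0143 -0.9998] 0.0251876073158418 0.0028566026858826625
orange 3015.5 [257.1 321.2] [0.5691 0.0706 0.002 ] 
 [[284, 297], [231, 296], [222, 341], [292, 341]] [[0.5796, 0.092, 0.002], [0.5493, 0.0847, 0.002], [0.552, 0.0496, 0.002], [0.5947, 0.0608, 0.002]]
```

View pics/f.png

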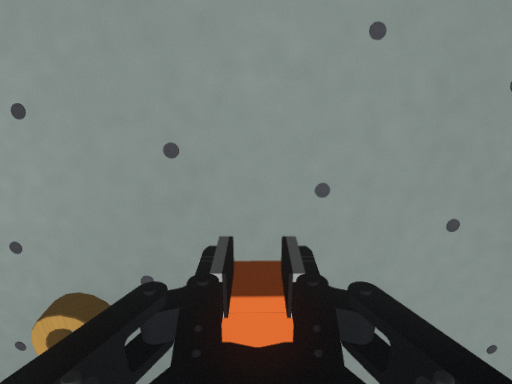

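```bash
cat > sc.py <<'E'
from h import *; from workcell import bot; import pickle,sys
n=sys.argv[1]
for k in("scene","top"):
    c=bot.camera(k); pickle.dump(c,open(f"{n}_{k}.pkl","wb"))
    x0,y0,w,h=(200,120,140,110) if k=="top" else (220,190,100,75)
    cv2.imwrite(f"pics/{n}_{k}.png",cv2.resize(c["img"][y0:y0+h,x0:x0+w],None,fx=5 if k=="top" else 8,fy=5 if k=="top" else 8,interpolation=cv2.INTER_CUBIC))
E
python3 sc.py g
```

```text
(no output)
```

View pics/g_scene.png

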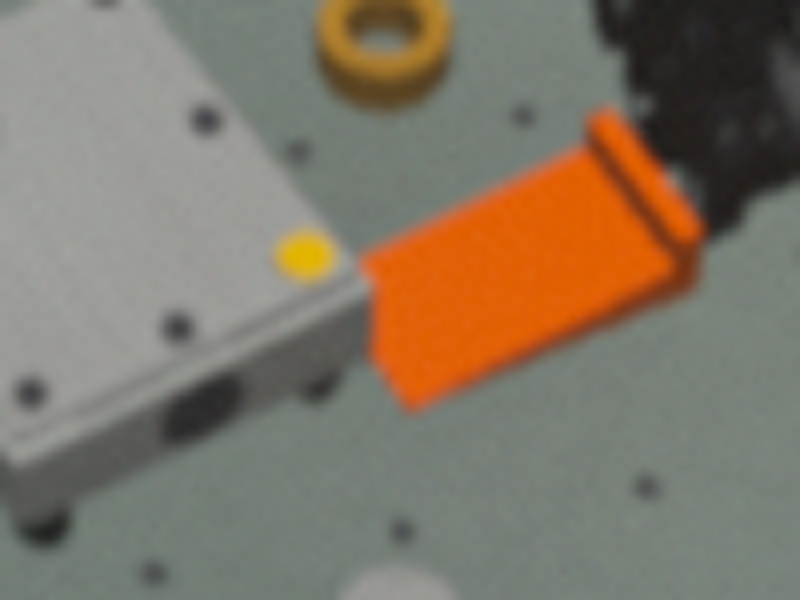

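View pics/g_top.png

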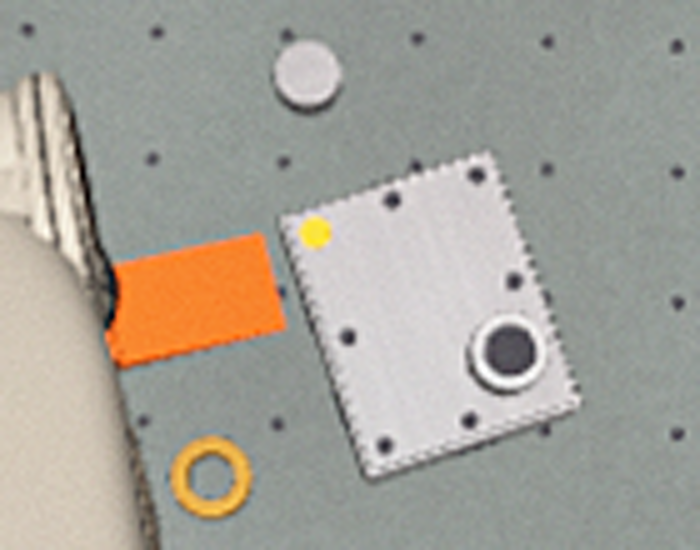

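Both views show the wedge about 13 mm further on and still straight, with the housing unmoved. I'll keep pushing.

```bash
python3 -m crank '[[[-3,0,0,0,180],[-3,0,0,0,180],[-3,0,0,0,180],[-3,0,0,0,180],[-3,0,0,0,180],[-3,0,0,0,180],[-3,0,0,0,180],[-3,0,0,0,180]]]';python3 -m crank '[[[-2,0,0,0,180],[-2,0,0,0,180],[-2,0,0,0,180],[0,0,0,0,180]]]'; python3 sc.py i;  python3 - <<'E'
from h import *; from workcell import bot
o=bot.get_obs(); plan(o,[.5514,.1351,.008],105.5,1); print(toolax(o)[2])
E
```

```text
clock: 11.8
eef_pos: [0.5618, 0.0972, 0.0093]
tool_rot: [0.605, 0.796, 0.002, 0.009]
ft_force: [0.3, 1.6, -0.8]
grip_width: 0.0252
clock: 12.3
eef_pos: [0.5636, 0.0907, 0.0094]
tool_rot: [0.605, 0.796, 0.002, 0.009]
ft_force: [0.2, -0.3, 0.6]
grip_width: 0.0251
heading 105.48 turn -0.02 pos [0.5636 0.0908 0.0095]
[46.0, 0.1, 1.5, np.float64(-0.02)]
[-0.0116046   0.01394856 -0.99983537]
```

View pics/i_scene.png

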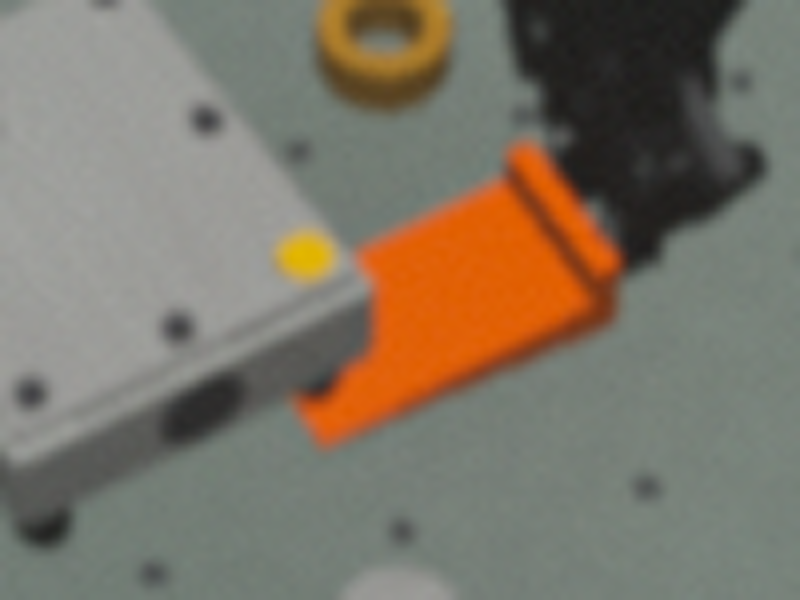

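View pics/i_top.png

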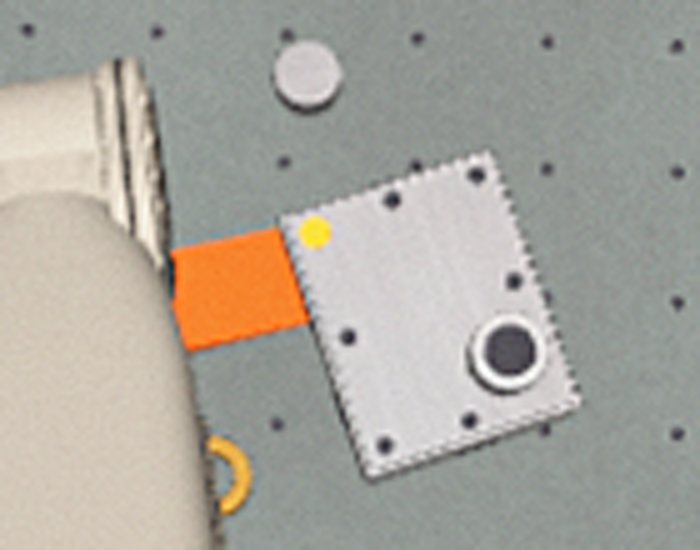

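Run:
```python
from h import *; import pickle
d=np.array([.267,-.964]);p=np.array([.964,.267])
foot=np.array([.6035,-.0165])
for n,px in(("g_scene",[(412,410)]),("i_scene",[(325,447)])):
    c=pickle.load(open(n+".pkl","rb"));w=cast(c,np.array(px)/8+[220,190],.001)[0,:2]
    t=w-30e-3*p; print(n,w,"tipmid",t,"along past foot mm",(t-foot)@d*1000,"lateral foot",(foot-t)@p*1000)
o,c=pickle.load(open("a.pkl","rb"));
```

```text
g_scene [0.61907623 0.01546628] tipmid [0.59015623 0.00745628] along past foot mm -26.656641037624627 lateral foot 6.467067769992925
i_scene [ 0.62754137 -0.01523449] tipmid [ 0.59862137 -0.02324449] along past foot mm 5.199095399502896 lateral foot 6.503775350805062
```

```bash
python3 -m crank '[[[-2,0,0,0,180],[-2,0,0,0,180],[-2,0,0,0,180],[-1,0,0,0,180]]]';python3 -m crank '[[[-1,0,0,0,180],[-1,0,0,0,180]]]';python3 -m crank '[[[-1,0,0,0,180],[-1,0,0,0,180]]]';python3 -m crank '[[[-1,0,0,0,180]]]';python3 -m crank '[[[-1,0,0,0,180]]]'
```

```text
clock: 12.9
eef_pos: [0.5654, 0.084, 0.0095]
tool_rot: [0.605, 0.796, 0.002, 0.009]
ft_force: [-0.3, 0.4, -1.1]
grip_width: 0.0256
clock: 13.15
eef_pos: [0.566, 0.082, 0.0095]
tool_rot: [0.605, 0.796, 0.002, 0.008]
ft_force: [0.3, 0.4, -1.1]
grip_width: 0.025
clock: 13.4
eef_pos: [0.5666, 0.08, 0.0095]
tool_rot: [0.605, 0.796, 0.002, 0.008]
ft_force: [-0.4, 0.0, -0.3]
grip_width: 0.0251
clock: 13.52
eef_pos: [0.5668, 0.0789, 0.0095]
tool_rot: [0.605, 0.796, 0.002, 0.008]
ft_force: [-1.0, 0.9, -0.3]
grip_width: 0.0253
clock: 13.65
eef_pos: [0.5671, 0.0779, 0.0095]
tool_rot: [0.605, 0.796, 0.002, 0.008]
ft_force: [-0.2, -0.9, -0.8]
grip_width: 0.025
```

```bash
for i in 1; do :; done; python3 -m crank '[[[-1,0,0,0,180]]]';python3 -m crank '[[[-1,0,0,0,180]]]';python3 -m crank '[[[-1,0,0,0,180]]]'; python3 sc.py j
```

```text
clock: 13.78
eef_pos: [0.5674, 0.0769, 0.0095]
tool_rot: [0.605, 0.796, 0.002, 0.009]
ft_force: [0.2, 0.2, 0.3]
grip_width: 0.025
clock: 13.9
eef_pos: [0.5676, 0.0758, 0.0095]
tool_rot: [0.605, 0.796, 0.002, 0.008]
ft_force: [1.1, 0.2, -0.6]
grip_width: 0.0255
clock: 14.02
eef_pos: [0.5679, 0.075, 0.0095]
tool_rot: [0.605, 0.796, 0.002, 0.008]
ft_force: [-0.9, 1.5, -0.7]
grip_width: 0.0252
```

View pics/j_scene.png

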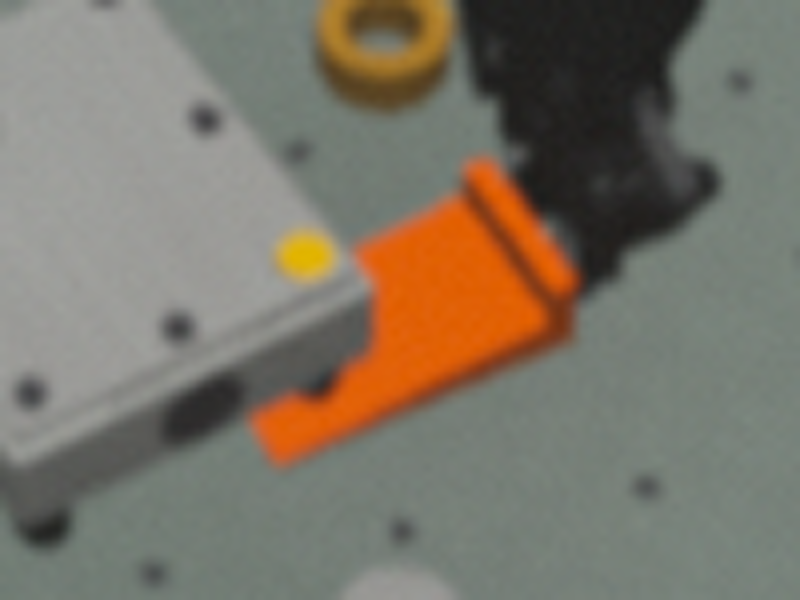

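```bash
python3 -m crank '[[[-1,0,0,0,180]]]';python3 - <<'E'
from h import *; from workcell import bot
f=[]
for i in range(6):
    f.append(bot.get_obs()["ft_force"]); bot.camera("wrist")
print(np.mean(f,0),np.std(f,0),bot.get_obs()["eef_pos"])
E
```

```text
clock: 14.25
eef_pos: [0.568, 0.0743, 0.0095]
tool_rot: [0.605, 0.796, 0.002, 0.008]
ft_force: [-1.4, 2.0, -0.2]
grip_width: 0.0252
[-0.45509181  2.29121669 -0.29495249] [0.58781041 0.5130675  0.38989745] [0.56807194 0.0741364  0.00952391]
```

There's now a sustained push-back of about 2.3 N, so the wedge has met the foot. I'll back off and go and press.

```bash
python3 -m crank '[[[8,0,0,0,180],[8,0,0,0,180],[0,0,-40,0,180],[0,0,-45,0,200],[0,0,-20,0,255],[0,0,0,0,255]]]'
python3 - <<'E'
from h import *; from workcell import bot
o=bot.get_obs(); plan(o,[.603,-.018,.10],None,3); print(toolax(o)[2])
E
```

```text
clock: 15.3
eef_pos: [0.5616, 0.0914, 0.1168]
tool_rot: [0.605, 0.796, 0.001, 0.01]
ft_force: [-0.2, -0.5, -0.1]
grip_width: -0.0
heading 105.54 turn 0 pos [0.5616 0.0914 0.1168]
[-38.8, 3.5, 5.6, 0.0]
[-38.8, 3.5, 5.6, 0.0]
[-38.8, 3.5, 5.6, 0.0]
[-0.01476413  0.01267242 -0.9998107 ]
```

```bash
python3 -m crank '[[[-38,3.5,3,0,255],[-38,3.5,3,0,255],[-30,3.5,3,0,255],[0,0,0,0,255],[0,0,0,0,255]]]'
python3 - <<'E'
from h import *; from workcell import bot
o=bot.get_obs(); plan(o,[.603,-.018,.08],None,2); print(toolax(o)[2])
E
```

```text
clock: 15.92
eef_pos: [0.5982, -0.0088, 0.1031]
tool_rot: [0.604, 0.797, -0.002, 0.007]
ft_force: [-0.1, 0.1, 0.3]
grip_width: 0.0001
heading 105.71 turn 0 pos [ 0.5982 -0.0088  0.1031]
[-5.1, 1.1, 11.6, 0.0]
[-5.1, 1.1, 11.6, 0.0]
[-0.01353329  0.00511562 -0.99989533]
```

```bash
python3 -m crank '[[[-4,1,10,0,255],[-3,1,10,0,255],[0,0,0,0,255],[0,0,0,0,255]]]'
python3 - <<'E'
from h import *; from workcell import bot
o=bot.get_obs(); plan(o,[.603,-.018,.078],None,2); print(toolax(o)[2])
E
```

```text
clock: 16.42
eef_pos: [0.6009, -0.013, 0.0806]
tool_rot: [0.602, 0.798, -0.003, 0.006]
ft_force: [-0.7, -0.1, -0.8]
grip_width: 0.0002
heading 105.93 turn 0 pos [ 0.6009 -0.013   0.0806]
[-2.7, 0.3, 1.3, 0.0]
[-2.7, 0.3, 1.3, 0.0]
[-0.01257775  0.00270076 -0.99991725]
```

```bash
for i in 1; do :; done; python3 -m crank '[[[-3,0.5,1,0,255],[-2,0,1,0,255],[0,0,0,0,255]]]'; python3 -m crank '[[[0,0,1,0,255]]]';python3 -m crank '[[[0,0,1,0,255]]]';python3 -m crank '[[[0,0,1,0,255]]]';python3 -m crank '[[[0,0,1,0,255]]]';python3 -m crank '[[[0,0,1,0,255]]]'
```

```text
clock: 16.8
eef_pos: [0.6034, -0.0178, 0.0793]
tool_rot: [0.602, 0.798, -0.002, 0.006]
ft_force: [-0.7, -0.3, -0.7]
grip_width: -0.0002
clock: 16.92
eef_pos: [0.6037, -0.0179, 0.0785]
tool_rot: [0.602, 0.798, -0.002, 0.007]
ft_force: [0.6, 0.0, -0.1]
grip_width: -0.0001
clock: 17.05
eef_pos: [0.6037, -0.018, 0.0775]
tool_rot: [0.602, 0.798, -0.002, 0.007]
ft_force: [0.8, 0.3, -1.4]
grip_width: 0.0002
clock: 17.18
eef_pos: [0.6037, -0.0179, 0.0765]
tool_rot: [0.602, 0.798, -0.002, 0.007]
ft_force: [0.2, -0.1, -0.1]
grip_width: 0.0
clock: 17.3
eef_pos: [0.6037, -0.0179, 0.0754]
tool_rot: [0.602, 0.798, -0.002, 0.007]
ft_force: [0.1, 0.1, -0.2]
grip_width: 0.0001
clock: 17.42
eef_pos: [0.6037, -0.0179, 0.0744]
tool_rot: [0.602, 0.798, -0.002, 0.007]
ft_force: [-0.0, 0.1, 4.9]
grip_width: -0.0
```

```bash
for i in 1; do :; done; python3 -m crank '[[[0,0,0.5,0,255]]]'; python3 -m crank '[[[0,0,0.5,0,255]]]'
```

```text
clock: 17.55
eef_pos: [0.6037, -0.0178, 0.0744]
tool_rot: [0.602, 0.798, -0.002, 0.007]
ft_force: [-1.9, 0.8, 4.2]
grip_width: 0.0003
clock: 17.68
eef_pos: [0.6037, -0.0178, 0.0744]
tool_rot: [0.602, 0.798, -0.002, 0.007]
ft_force: [-1.8, -0.1, 4.8]
grip_width: 0.0001
```

```bash
for i in 1; do :; done; python3 -m crank '[[[0,0,1,0,255]]]'; python3 -m crank '[[[0,0,1.2,0,255],[0,0,1.2,0,255]]]';  python3 -m crank '[[[0,0,1.2,0,255],[0,0,1.2,0,255],[0,0,1.2,0,255],[0,0,1.2,0,255]]]'
```

```text
clock: 17.8
eef_pos: [0.6038, -0.0178, 0.0742]
tool_rot: [0.602, 0.798, -0.002, 0.007]
ft_force: [-3.2, 0.6, 7.9]
grip_width: 0.0
clock: 18.05
eef_pos: [0.6038, -0.0178, 0.0742]
tool_rot: [0.602, 0.798, -0.001, 0.008]
ft_force: [-3.3, -0.2, 8.5]
grip_width: 0.0002
clock: 18.55
eef_pos: [0.6038, -0.0178, 0.0742]
tool_rot: [0.602, 0.798, -0.0, 0.009]
ft_force: [-3.2, 1.0, 8.3]
grip_width: -0.0001
```

```bash
for i in 1; do :; done; python3 -m crank '[[[0,0,-0.3,0,255]]]'; python3 -m crank '[[[0,0,-0.3,0,255]]]';python3 -m crank '[[[0,0,-0.3,0,255]]]';python3 -m crank '[[[0,0,-0.3,0,255]]]';python3 -m crank '[[[0,0,-3,0,255],[0,0,-30,0,255],[0,0,-40,0,255],[0,0,-40,0,255],[40,0,0,0,255],[40,0,0,0,255],[0,0,0,0,255],[0,0,0,0,255]]]'; python3 look.py k; python3 sc.py k
```

```text
clock: 18.68
eef_pos: [0.6039, -0.0178, 0.0748]
tool_rot: [0.602, 0.798, -0.0, 0.009]
ft_force: [0.0, 0.0, 0.4]
grip_width: -0.0003
clock: 18.8
eef_pos: [0.6039, -0.0178, 0.0748]
tool_rot: [0.602, 0.798, -0.0, 0.009]
ft_force: [-0.1, 0.7, 0.4]
grip_width: -0.0001
clock: 18.92
eef_pos: [0.6039, -0.0178, 0.0746]
tool_rot: [0.602, 0.798, -0.0, 0.009]
ft_force: [-0.2, 0.7, -0.2]
grip_width: 0.0001
clock: 19.05
eef_pos: [0.6038, -0.0178, 0.0746]
tool_rot: [0.602, 0.798, -0.0, 0.009]
ft_force: [-0.3, -0.7, 0.6]
grip_width: 0.0003
clock: 20.05
eef_pos: [0.5802, 0.0617, 0.1904]
tool_rot: [0.603, 0.798, -0.0, 0.009]
ft_force: [-0.3, -0.5, -0.3]
grip_width: -0.0002
[0.5803 0.0616 0.1904] 105.82 [-0.0135  0.0101 -0.9999] 0.0003883324333884722 0.012400904464484632
orange 3314.5 [246.6 200.2] [0.5812 0.0199 0.002 ] 
 [[218, 169], [223, 235], [259, 230], [271, 240], [275, 170]] [[0.5409, 0.0469, 0.002], [0.5657, -0.0306, 0.002], [0.6054, -0.0126, 0.002], [0.623, -0.0215, 0.002], [0.6022, 0.0629, 0.002]]
```

View pics/k.png

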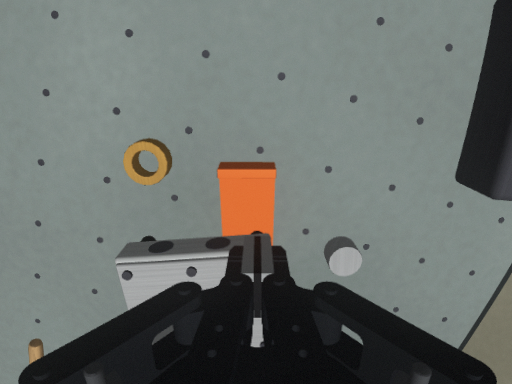

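View pics/k_scene.png

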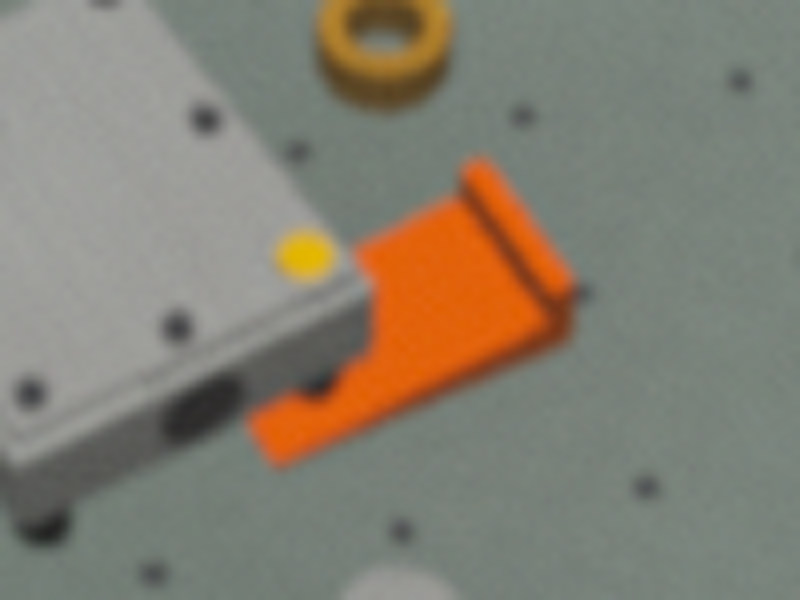

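Under the press the dot gave no more than about 0.4 mm, down from about 5.5 mm before. The dot is at crop pixel (305,255), the same as before, and the ring and disc haven't moved. The arm is clear at z = 0.19, so I'm handing the job in.

Run:
```python
from workcell import bot
print(bot.get_obs()["clock"]); print(bot.job_done())
```

```text
20.25
the job is handed in; nothing more can be done
None
```

The wedge is snug under the short foot, and the housing no longer rocked when I pressed the corner again. I handed the job in at 20.25 s with the arm clear.

- **First press:** the dot sank about 5.5 mm at a few newtons, then met a hard stop at about 11 N, and it came back when released. For part of this press I dragged sideways on the dot with up to about 5 N. I then followed its outward swing, and later views showed the housing had not moved.
- **Wedge:** I pushed it straight in, about 63 mm, until the wrist felt a steady push-back of about 2.3 N, where sliding free it had read near zero. I stopped there.
- **Second press:** the corner held firm at 8–8.5 N for over half a second. The dot moved about 0.4 mm at most, some of it probably give in the arm, so a few tenths of a millimetre of play can't be ruled out.
- **Not jacked up:** contact came at nearly the same height as before, about 74.5 mm, so I saw no lifting. I didn't measure the other feet directly.
- **Last pictures:** the dot, ring and disc were where they had been and the wedge was in place. I didn't re-measure the other items, but the arm never went near them.

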